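Wiggle test of plug-in relays

ROBOT

A 6-joint arm with a two-finger parallel gripper is mounted at the origin on a cart in front of the work surface, level with it; the furniture and walls round the work are solid. World frame = base frame: x ahead of the robot, y to its left, z up, the work surface at z = 0. Lengths are in m, angles in rad, forces in N, time in s.
With the tool pointing down it reaches from about 0.275 to 1 m from the base axis. Payload 8.4 kg.
Tool frame: the origin (TCP) lies midway between the tips of the shut fingers; the grasp point (between the pads) lies 19 mm behind it; z points along the fingers, y is the line along which they close (so a half turn about z gives the same grasp; the last joint's range is limited). The gripper opens to 85 mm and grips with 20 to 120 N. Pads are 22 mm wide; open, the fingers measure 114 mm over their backs; the gripper's body (76 mm by 85 mm) begins 54 mm behind the grasp point. The pads swing forward as they close: fully open they stand 13 mm farther back than shut.
Start: joints at [1.166, 0.353, 1.633, -0, 1.155, -0.002], TCP at [0.245, 0.575, 0.231] pointing down, gripper open.
Joint ranges: [-2.63, 2.63], [-0.92, 2.1], [0.06, 2.66], [-1.3, 4.44], [0, 2.69], [-3.02, 3.02]. Speed limits (rad/s): [2.22, 2.22, 2.79, 3.14, 3.14, 3.14].

INTERFACE

Orientations are given as a 3x3 rotation matrix whose columns are the frame's x, y, z axes.
In Python, from workcell import env gives the robot as it stands.
- The arm moves only by the shell command python3 drive.py [FORCE], which reads ROWS from standard input. ROWS is a JSON object with one list for each field, all of the same length, 1 to 10, a row being the entries at one place: aperture (the finger opening in m), dx, dy, dz (the shift in a scale on which 1.0 is 400 mm), rz (a turn about the tool's z in parts of the range, where 1.0 means 4 rad); each row shifts and turns the commanded pose from where the row before left it, along the tool's axes as they then stand; what a row does not reach is not made up. A row lasts 1/12 s, in which the tool goes at most 0.0417 m and 0.125 rad, less where a joint would pass 70% of its speed; a pose out of reach is approached as far as the arm can. The fingers move at their own pace and stop on an object; FORCE is the grip in N (left out, the last holds). Time passes only in rows, so rows that do not move let the fingers close. It prints the time, the measured TCP pose, the force, the opening and the grip force at its end. Shift and turn numbers lie between -1 and 1, and a call with a number outside is refused. Input that does not fit is refused with a message, and nothing moves.
- env.state(): the state, without advancing time (a new reading comes with each control period).
- env.get_image(name): name is "scene" or "top" or "wrist"; returns a dict with "frame" (384x512x3 uint8, red, green, blue), "K" (3x3 intrinsics, pixels), "k1" (the pictures are not rectified: a ray, as slopes to the right and down, at radius r is drawn at 1 + k1 r^2 times it, then the intrinsics apply), "extrinsics" (4x4, takes a point from world to camera coordinates); the wrist camera has in their place "hand_eye" (4x4, takes a point from camera to tool coordinates, whose origin is the TCP and whose axes are the flange's). Camera axes: x right, y down, z forward; pixel columns grow to the right and rows downward; lengths in m; the calibration is good to about 2 mm. A picture is of the moment at which its call begins: read the wrist's pose just before it. There is no depth.
- env.close_job(): hands the job in; it is judged then, once.
The state is a dict: "time_s": time; "qpos": joint angles; "qd": joint speeds; "joint_torque": joint torques, N m; "tool_pos": TCP position; "orientation": TCP orientation; "force": force on the tool from outside, world axes, zero at the start; "ft_torque": the same for the moment, N m; "width": finger opening in m; "grip_force": force on a finger pad.
Only numpy, scipy, OpenCV 4.12 (cv2) and the standard library are available. Lean on these libraries where they do the work, as an engineer would, in place of code of your own. Each camera call takes 0.05 s, during which the arm holds its last target. There are 200 camera calls.

TASK

Some of the four relays plugged into the rack have worn plugs and sit loose in their sockets; it shows only when you take hold of a relay and rock it gently side to side: a sound one hardly gives, a loose one wobbles by a few millimetres. Pull every loose relay out and set it down in the black tray without dropping it. Leave the sound ones fully plugged in, do not force anything, and do not disturb the things lying around.

Things in the scene. Friction and masses are not known exactly. Their poses are not given: they have to be found in the camera images.
- relay_a: plug-in relay, clear case 28 (x) x 22.5 (y) x 36 mm high, about 45 g, 12 mm plug (in the rules: worn_plug, sound_plug) hidden in the socket. Any relay may be in any socket; all look alike. Origin: centre of case underside, on the socket top; z up. Play in x and in y: 0.5 mm each way if sound, 2.5 mm if loose, then a hard stop, 10 to 20 N per further mm. Slides straight up with little pull
- relay_b: plug-in relay, clear case 28 (x) x 22.5 (y) x 36 mm high, about 45 g, 12 mm plug (in the rules: worn_plug, sound_plug) hidden in the socket. Any relay may be in any socket; all look alike. Origin: centre of case underside, on the socket top; z up. Play in x and in y: 0.5 mm each way if sound, 2.5 mm if loose, then a hard stop, 10 to 20 N per further mm. Slides straight up with little pull
- relay_c: plug-in relay, clear case 28 (x) x 22.5 (y) x 36 mm high, about 45 g, 12 mm plug (in the rules: worn_plug, sound_plug) hidden in the socket. Any relay may be in any socket; all look alike. Origin: centre of case underside, on the socket top; z up. Play in x and in y: 0.5 mm each way if sound, 2.5 mm if loose, then a hard stop, 10 to 20 N per further mm. Slides straight up with little pull
- relay_d: plug-in relay, clear case 28 (x) x 22.5 (y) x 36 mm high, about 45 g, 12 mm plug (in the rules: worn_plug, sound_plug) hidden in the socket. Any relay may be in any socket; all look alike. Origin: centre of case underside, on the socket top; z up. Play in x and in y: 0.5 mm each way if sound, 2.5 mm if loose, then a hard stop, 10 to 20 N per further mm. Slides straight up with little pull
- relay_rack: fixed rack: plate 84 (x) x 250 (y) mm on legs, four grey sockets 44 mm apart along y (-66, -22, 22, 66 mm, at x = 0), 76 (x) x 30 (y) mm. Socket middle, 36 (x) x 28 (y) mm, is 68 mm above the desk, the terminal steps beside it 55 mm or less; relay tops 104 mm. 21 mm free between cases. Over 40 N between relay and rack is forcing. Origin: plate centre on the desk; z up
- tray: black antistatic parts tray, fixed, outside 96 mm (x) by 170 mm (y), 20 mm high, walls 4 mm, inner floor 4 mm above the desk. Origin: centre of its underside; z up. Several relays fit side by side along y. Behind it, from y = -0.15 to 0.20 m, stand instruments up to 0.3 m high whose handles and knobs begin at x = 0.51 m (world): keep the hand in front of them
- solder_reel: white reel of solder standing on its flat side, 55 mm across, 36 mm high, a bystander; origin at the centre of its underside
- loupe: black eyepiece loupe, 33 mm across, 26 mm high, a bystander; origin at the centre of its underside
- battery_9v: standing 9 V block battery, 18 x 27 x 49 mm, a bystander; origin at the centre of its underside

How it is judged:
At the end, for the whole second after the job is handed in: every loose relay lies or stands at rest in the tray (its plug's centre within the walls, less than 45 mm above the tray's underside); every sound relay is seated in its own socket, its plug within 3 mm of where it began, upright within 0.1 rad, at rest (x of worn_plug_1 in the frame of tray between -0.044 and 0.044 m and y of worn_plug_1 in the frame of tray between -0.081 and 0.081 m and z of each of worn_plug_1, worn_plug_2 in the frame of tray below 0.045 m and x of worn_plug_2 in the frame of tray between -0.044 and 0.044 m and y of worn_plug_2 in the frame of tray between -0.081 and 0.081 m and distance of each of sound_plug_1, sound_plug_2 from where it was at the start of the episode below 0.003 m and angle between each of sound_plug_1, sound_plug_2's own z axis and vertical below 0.1 rad and linear speed of each of relay_a, relay_b, relay_c, relay_d below 0.02 m/s); the robot touches nothing.
It fails at once if a relay is forced against the rack (more than 40 N between them) (contact force between any of relay_a, relay_b, relay_c, relay_d and relay_rack above 40 N).
It fails at once if a sound relay is pulled out of its place (its plug moved more than 8 mm) (distance of any of sound_plug_1, sound_plug_2 from where it was at the start of the episode above 0.008 m).
It fails at once if a relay is dropped (falls faster than 1 m/s with no finger on it) ((linear speed of relay_a above 1 m/s and contact force between the fingers and relay_a below 0.05 N) or (linear speed of relay_b above 1 m/s and contact force between the fingers and relay_b below 0.05 N) or (linear speed of relay_c above 1 m/s and contact force between the fingers and relay_c below 0.05 N) or (linear speed of relay_d above 1 m/s and contact force between the fingers and relay_d below 0.05 N)).
It fails at once if the solder reel, the loupe or the battery is moved by more than 30 mm (distance of any of solder_reel, loupe, battery_9v from where it was at the start of the episode above 0.03 m).
It also fails if it takes over 67 s, if anything falls off the work surface, if the arm or the gripper's body presses on something with over 40 N, if the wrist force passes 120 N, or if a joint passes its speed limit or range.

## Working session

There is one attempt and no reset: what is moved stays moved. The work goes in short steps, Python scripts to look and compute and a shell command to move; the robot and the scene stay as the last step left them, time stands still between calls to the robot, and variables do not carry over. Pictures are saved under pics/ and viewed, at most 10 in all, crops included, and the job is handed in when it is done.

```bash
ls; mkdir -p pics; python3 - <<'E'
from workcell import env
import cv2,numpy as np
s=env.state();print(s['time_s'],s['tool_pos'],np.round(s['orientation'],3),s['width'],s['force'])
for n in ('scene','top'):
    d=env.get_image(n);cv2.imwrite(f'pics/{n}0.png',d['frame'][:,:,::-1]);print(n,d['K'],d['k1'],np.round(d['extrinsics'],4))
E
```

```text
drive.py
pics
workcell.py
0.0 [0.24481162 0.57454542 0.23058536] [[-0.92   0.392 -0.001]
 [ 0.392  0.92  -0.001]
 [ 0.    -0.001 -1.   ]] 0.08540919114462747 [ 0.75524349 -0.02847269 -0.51146017]
scene [[353.0202446    0.         257.32121188]
 [  0.         353.0202446  195.03421543]
 [  0.           0.           1.        ]] 0.013879394874688245 [[-0.6331 -0.7739  0.0144  0.3932]
 [-0.5046  0.3986 -0.7658  0.3097]
 [ 0.5869 -0.4921 -0.6429  0.622 ]
 [ 0.      0.      0.      1.    ]]
top [[480.02883223   0.         249.42938011]
 [  0.         480.02883223 194.88727942]
 [  0.           0.           1.        ]] -0.1250244065371038 [[ 0.0099 -0.9999  0.0074  0.0723]
 [-0.9925 -0.0107 -0.1221  0.5445]
 [ 0.1221 -0.0061 -0.9925  1.2003]
 [ 0.      0.      0.      1.    ]]
```

View pics/scene0.png

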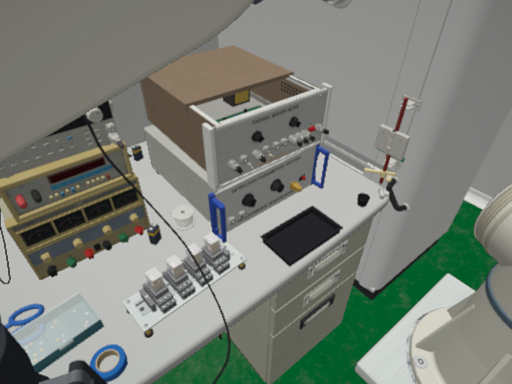

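View pics/top0.png

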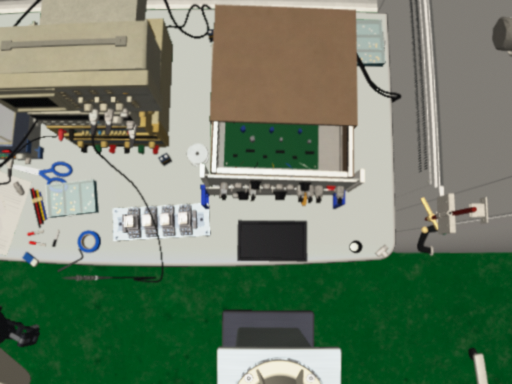

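The scene picture shows the rack with its four relays around (185,275), the tray at (302,235), the reel at (183,216), the battery at (154,234) and the loupe at (363,200). In the top picture the relays are at about (128..186,220) and the tray is at (272,240). A black cable crosses the rack near (155,220).

```bash
cat > h.py <<'E'
import cv2,numpy as np
from workcell import env
def cam(n):
    d=env.get_image(n); d['n']=n; return d
def ray(d,uv,pose=None):
    K=d['K'];p=(np.array(uv,float)-K[:2,2])/[K[0,0],K[1,1]];q=p.copy()
    for _ in range(20): q=p/(1+d['k1']*(q@q))
    v=np.r_[q,1]
    if 'hand_eye' in d:
        H=d['hand_eye'];R,t=pose
        return R@H[:3,3]+t, R@(H[:3,:3]@v)
    E=d['extrinsics'];return -E[:3,:3].T@E[:3,3], E[:3,:3].T@v
def plane(o,v,z): return o+v*(z-o[2])/v[2]
def tri(r):
    A=0;b=0
    for o,v in r:
        v=v/np.linalg.norm(v);P=np.eye(3)-np.outer(v,v);A=A+P;b=b+P@o
    x=np.linalg.solve(A,b)
    return x,[np.linalg.norm(np.cross(x-o,v/np.linalg.norm(v))) for o,v in r]
E
python3 - <<'E'
from h import *
a=cv2.imread('pics/scene0.png');b=cv2.imread('pics/top0.png')
c1=cv2.resize(a[225:325,115:255],None,fx=4,fy=4,interpolation=cv2.INTER_CUBIC)
c2=cv2.resize(b[195:250,105:220],None,fx=5,fy=5,interpolation=cv2.INTER_CUBIC)
o=np.zeros((600,800,3),np.uint8);o=np.zeros((c1.shape[0]+200,800,3),np.uint8)
o[:400,:560]=c1;o[400:,:575]=c2[35:235]
cv2.imwrite('pics/crop.png',o)
# tray dark mask in top
import numpy as np
d=cam('top');f=d['frame'];m=(f.max(2)<60).astype(np.uint8);m[:200]=0;m[265:]=0;m[:,:225]=0;m[:,320:]=0
c=max(cv2.findContours(m,0,2)[0],key=cv2.contourArea);bx=cv2.boxPoints(cv2.minAreaRect(c));print('top px',bx.tolist())
W=np.array([plane(*ray(d,p),.02) for p in bx]);print(W.round(3),W.mean(0))
s=cam('scene');f=s['frame'];m=(f.max(2)<60).astype(np.uint8);m[:200]=0;m[270:]=0;m[:,:255]=0;m[:,350:]=0
c=max(cv2.findContours(m,0,2)[0],key=cv2.contourArea);q=cv2.approxPolyDP(c,6,True)[:,0];print('scene px',q.tolist())
for p in q: print(plane(*ray(s,p),.02).round(3))
E
```

```text
top px [[239.0, 222.0], [305.0, 222.0], [305.0, 260.0], [239.0, 260.0]]
[[ 0.475  0.104  0.02 ]
 [ 0.476 -0.067  0.02 ]
 [ 0.378 -0.066  0.02 ]
 [ 0.377  0.103  0.02 ]] [0.42659747 0.01851037 0.02      ]
scene px [[341, 227], [311, 207], [262, 237], [289, 265]]
[ 0.378 -0.065  0.02 ]
[ 0.474 -0.06   0.02 ]
[0.472 0.108 0.02 ]
[0.372 0.115 0.02 ]
```

View pics/crop.png

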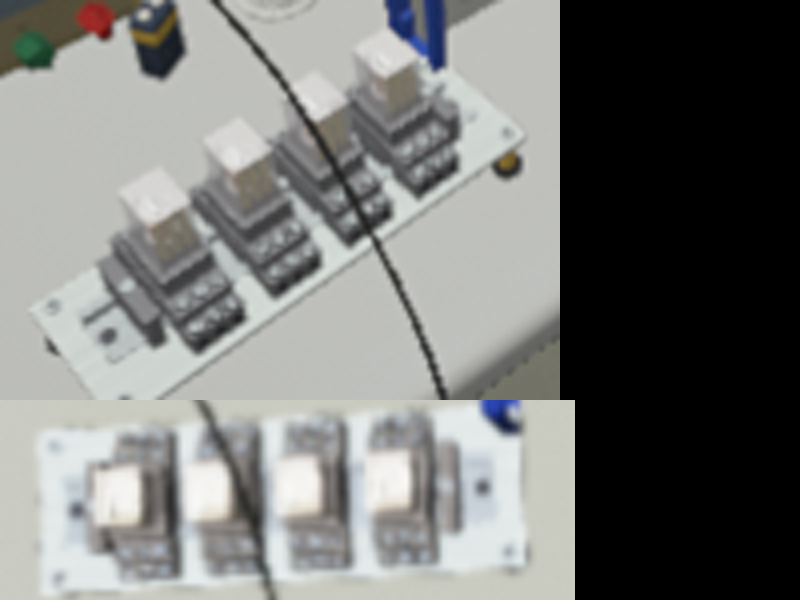

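The crop shows four light case tops. In crop pixels they are at (157,195), (240,145), (318,98) and (387,54) in the scene part, and (119,497), (209,490), (301,487) and (391,483) in the top part. The cable crosses relay 3 in one view and the gap after relay 2 in the other, so it hangs above the rack. I'll triangulate both.

```bash
python3 - <<'E'
from h import *
s=cam('scene');t=cam('top')
S=[(157,195),(240,145),(318,98),(387,54)];T=[(119,497),(209,490),(301,487),(391,483)]
for a,b in zip(S,T):
    x,e=tri([ray(s,(115+a[0]/4-.4,225+a[1]/4-.4)),ray(t,(105+b[0]/5-.4,195+(b[1]-365)/5-.4))]);print('relay top',x.round(4),np.round(e,4))
# rack plate corners
for a,b in [((30,312),(40,430)),((525,135),(522,565)),((440,68),(520,408))]:
    x,e=tri([ray(s,(115+a[0]/4-.4,225+a[1]/4-.4)),ray(t,(105+b[0]/5-.4,195+(b[1]-365)/5-.4))]);print('plate',x.round(4),np.round(e,4))
# cable: scene polyline by dark columns per row ; top per row
def dark(f,r,lo,hi):
    g=f[r,lo:hi].max(1).astype(int);return lo+int(g.argmin()),g.min()
sp=[]
for r in range(190,345,5):
    pred=np.interp(r,[140,185,225,262,285,325,340],[105,138,170,193,208,226,229]);u,g=dark(s['frame'],r,int(pred)-9,int(pred)+10);sp.append((u,r))
print(sp)
tp=[]
for r in range(160,270,6):
    pred=np.interp(r,[150,178,196,216,235,255,275],[102,128,144,153,158,161,162]);u,g=dark(t['frame'],r,int(pred)-6,int(pred)+7);tp.append((u,r))
for p in tp:
    o,v=ray(t,p);best=min(((tri([(o,v),ray(s,q)])) for q in sp),key=lambda z:z[1][0]);print(p,best[0].round(3),round(best[1][0],4))
E
```

```text
relay top [0.4685 0.3716 0.1014] [0.0003 0.0003]
relay top [0.4723 0.3275 0.0997] [0.0002 0.0002]
relay top [0.4745 0.2828 0.0995] [0.0001 0.0001]
relay top [0.4774 0.2396 0.0997] [0.0007 0.0007]
plate [0.508  0.4345 0.021 ] [0.0001 0.0001]
plate [0.441  0.1804 0.0262] [0. 0.]
plate [0.5221 0.1828 0.0127] [0.0017 0.0017]
[(133, 190), (141, 195), (146, 200), (151, 205), (155, 210), (159, 215), (164, 220), (169, 225), (173, 230), (177, 235), (181, 240), (185, 245), (188, 250), (191, 255), (195, 260), (198, 265), (200, 270), (203, 275), (206, 280), (209, 285), (211, 290), (214, 295), (216, 300), (218, 305), (220, 310), (222, 315), (224, 320), (226, 325), (227, 330), (220, 335), (229, 340)]
(106, 160) [0.576 0.367 0.235] 0.0297
(112, 166) [0.568 0.361 0.234] 0.0209
(120, 172) [0.561 0.353 0.232] 0.0102
(126, 178) [0.553 0.347 0.233] 0.0014
(133, 184) [0.542 0.336 0.222] 0.0012
(137, 190) [0.531 0.329 0.202] 0.0011
(141, 196) [0.519 0.323 0.183] 0.0018
(145, 202) [0.508 0.317 0.175] 0.0008
(148, 208) [0.495 0.312 0.156] 0.0017
(151, 214) [0.483 0.308 0.149] 0.001
(153, 220) [0.469 0.304 0.132] 0.0013
(156, 226) [0.456 0.301 0.112] 0.0009
(156, 232) [0.442 0.301 0.111] 0.0007
(158, 238) [0.428 0.299 0.093] 0.0001
(159, 244) [0.414 0.298 0.077] 0.0012
(160, 250) [0.4   0.298 0.075] 0.0011
(161, 256) [0.386 0.297 0.06 ] 0.0011
(162, 262) [0.369 0.298 0.031] 0.0003
(162, 268) [0.354 0.3   0.018] 0.0
```

Tray centre is (0.426, 0.019). The relays are at y = 0.372, 0.328, 0.283 and 0.240, spaced 44 mm as they should be, with tops at about 0.10 m and a rack yaw of about 0.067 rad. The cable hangs over the gap between relays 2 and 3 at z of about 0.13. Moving the wrist camera over the rack for finer measurement.

Careful with the scale: shifts go in shares of 400 mm and turns go in shares of 4 rad. That gives: -0.0341 m is -0.0853, -0.0162 m is -0.0405.

```bash
echo '{"aperture": [0.085, 0.085, 0.085, 0.085, 0.085, 0.085, 0.085, 0.085, 0.085], "dx": [-0.0853, -0.0853, -0.0853, -0.0853, -0.0853, -0.0853, -0.0853, -0.0853, -0.0853], "dy": [-0.0405, -0.0405, -0.0405, -0.0405, -0.0405, -0.0405, -0.0405, -0.0405, -0.0405], "dz": [-0.014, -0.014, -0.014, -0.014, -0.014, -0.014, -0.014, -0.014, -0.014], "rz": [0, 0, 0, 0, 0, 0, 0, 0, 0]}' | python3 drive.py 20; echo '{"aperture": [0.085, 0.085, 0.085, 0.085, 0.085, 0.085, 0.085, 0.085, 0.085, 0.085], "dx": [0, 0, 0, 0, 0, 0, 0, 0, 0, 0], "dy": [0, 0, 0, 0, 0, 0, 0, 0, 0, 0], "dz": [0, 0, 0, 0, 0, 0, 0, 0, 0, 0], "rz": [0.0306, 0.0306, 0.0306, 0.0306, 0.0306, 0.0306, 0.0306, 0.0306, 0.0306, 0]}' | python3 drive.py
python3 - <<'E'
from h import *
s=env.state();d=cam('wrist');cv2.imwrite('pics/w1.png',d['frame'][:,:,::-1]);print(np.round(s['tool_pos'],4),np.round(s['orientation'],3));print(d['K'],d['k1'],d['hand_eye'].round(4))
np.savez('w1.npz',p=s['tool_pos'],R=s['orientation'])
E
```

```text
time_s: 1.05
tool_pos: [0.4711, 0.319, 0.2821]
orientation: [[-0.92, 0.392, 0.0], [0.392, 0.92, 0.0], [-0.0, 0.0, -1.0]]
force: [0.3, 0.8, 0.9]
width: 0.0849
grip_force: 0.0
time_s: 1.88
tool_pos: [0.4701, 0.3205, 0.2817]
orientation: [[-0.062, 0.998, -0.0], [0.998, 0.062, -0.0], [-0.0, -0.0, -1.0]]
force: [-0.3, -0.4, 0.2]
width: 0.0851
grip_force: 0.0
[0.4701 0.3205 0.2817] [[-0.062  0.998 -0.   ]
 [ 0.998  0.062 -0.   ]
 [-0.    -0.    -1.   ]]
[[295.19200692   0.         257.58135666]
 [  0.         295.19200692 189.24009051]
 [  0.           0.           1.        ]] -0.07024446860308249 [[-6.000e-04 -9.492e-01 -3.148e-01  8.050e-02]
 [ 1.000e+00 -6.000e-04  0.000e+00  2.000e-04]
 [-2.000e-04 -3.148e-01  9.492e-01 -1.425e-01]
 [ 0.000e+00  0.000e+00  0.000e+00  1.000e+00]]
```

View pics/w1.png

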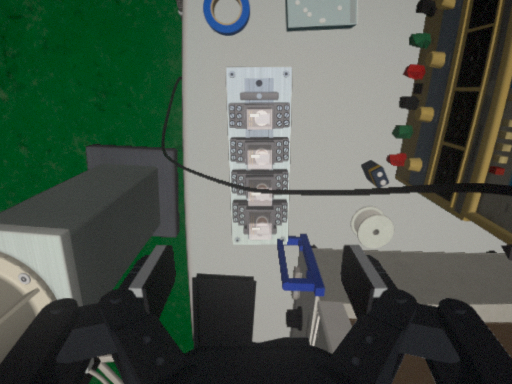

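The wrist picture shows relays 1 to 4 at (260,118), (259,156), (260,187) and (260,222), with the cable running along row 188 above relay 3. The blue handle is at (300,265), right of and below relay 4.

```bash
python3 - <<'E'
from h import *
a=cv2.imread('pics/w1.png')[90:250,215:305]
l=cv2.cvtColor(a,cv2.COLOR_BGR2LAB);l[:,:,0]=cv2.createCLAHE(3,(4,4)).apply(l[:,:,0]);a=cv2.cvtColor(l,cv2.COLOR_LAB2BGR)
a=cv2.resize(a,None,fx=6,fy=6,interpolation=cv2.INTER_CUBIC)
o=np.zeros((480,800,3),np.uint8);o=np.zeros((540,800,3),np.uint8)
o[:480,:390]=a[:480,70:460];o[:480,400:790]=a[480:,70:460]
cv2.imwrite('pics/w1c.png',o)
E
```

```text
(no output)
```

View pics/w1c.png

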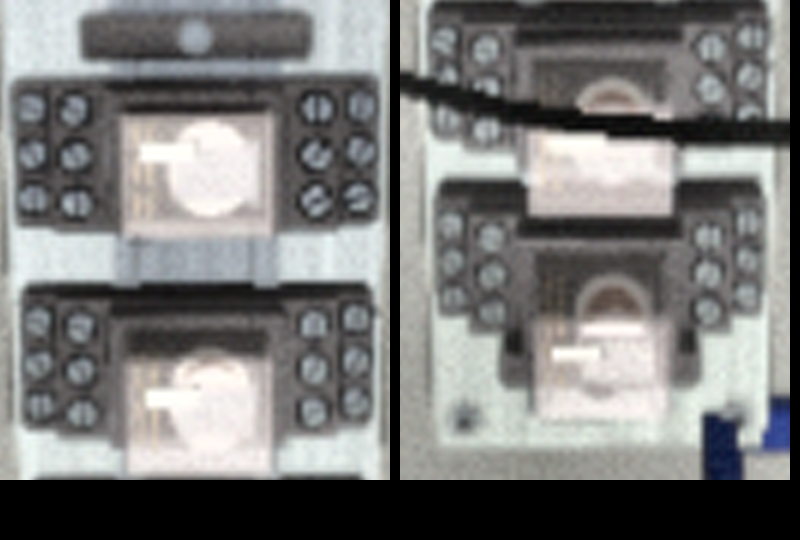

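The crop gives clear edges of the case tops: relay 1 x 122–275, y 115–237; relay 2 x 123–275, y 355–475; relay 3 x 528–673, lower edge 215; relay 4 x 535–668, y 318–418.

```bash
python3 - <<'E'
from h import *
d=cam('wrist');t=cam('top');sc=cam('scene');z=np.load('w1.npz');P=(z['R'],z['p'])
T=[(119,497),(209,490),(301,487),(391,483)]; S=[(157,195),(240,145),(318,98),(387,54)]
B=[(122,275,115,237,0),(123,275,355,475,0),(528,673,112,215,1),(535,668,318,418,1)]
for b,tt,ss in zip(B,T,S):
    ox=215+(70-400*b[4])/6-.4; oy=90+80*b[4]-.4
    c=((b[0]+b[1])/2/6+ox,(b[2]+b[3])/2/6+oy)
    L=plane(*ray(d,(b[0]/6+ox,b[3]/6+oy),P),.104);R=plane(*ray(d,(b[1]/6+ox,b[3]/6+oy),P),.104);U=plane(*ray(d,(c[0],b[2]/6+oy),P),.104)
    x,e=tri([ray(d,c,P),ray(t,(105+tt[0]/5-.4,195+(tt[1]-365)/5-.4)),ray(sc,(115+ss[0]/4-.4,225+ss[1]/4-.4))])
    print('tri',x.round(4),np.round(e,4),'plane c',plane(*ray(d,c,P),.104).round(4),'w',np.linalg.norm(L-R).round(4),'dep',(U[1]-(L+R)[1]/2).round(4))
# blue handle
for c,n in((t,'top'),(sc,'scene'),(d,'wrist')):
    f=c['frame'].astype(int);m=((f[:,:,2]>f[:,:,0]+60)&(f[:,:,2]>f[:,:,1]+50)).astype(np.uint8)
    for k in cv2.findContours(m,0,2)[0]:
        if cv2.contourArea(k)>15: print(n,cv2.boundingRect(k))
E
```

```text
tri [0.4688 0.3722 0.1007] [0.0011 0.0008 0.0006] plane c [0.469  0.3735 0.104 ] w 0.0274 dep 0.0212
tri [0.4722 0.3281 0.0992] [0.0012 0.0005 0.0009] plane c [0.4718 0.3304 0.104 ] w 0.0283 dep 0.0225
tri [0.4749 0.2831 0.0987] [0.0007 0.0004 0.0005] plane c [0.4749 0.2858 0.104 ] w 0.0281 dep 0.021
tri [0.4777 0.2396 0.0991] [0.0004 0.0009 0.0006] plane c [0.4778 0.2424 0.104 ] w 0.0269 dep 0.0221
top (24, 254, 8, 8)
top (78, 231, 21, 21)
top (333, 196, 4, 11)
top (201, 185, 8, 21)
top (39, 169, 11, 6)
scene (5, 367, 18, 17)
scene (90, 345, 36, 35)
scene (0, 334, 9, 5)
scene (0, 304, 43, 29)
scene (209, 193, 16, 49)
scene (312, 145, 17, 43)
wrist (282, 282, 42, 14)
wrist (287, 238, 14, 7)
wrist (205, 0, 45, 32)
```

Relay heights agree with the 104 mm in the text to within 3 to 5 mm, and the sizes fit at 27–28 × 21–22.5 mm. Descending on relay 1 at (0.469, 0.373), closing along x.

To row units: 0.035 m is 0.0875, 0.0262 m is 0.0655.

```bash
echo '{"aperture": [0.06, 0.06, 0.06, 0.06, 0.06, 0.06, 0.06, 0.06, 0.06, 0.06], "dx": [0.0655, 0.0655, 0, 0, 0, 0, 0, 0, 0, 0], "dy": [0.0028, 0.0028, 0, 0, 0, 0, 0, 0, 0, 0], "dz": [0.025, 0.025, 0.0875, 0.0875, 0.0875, 0.0875, 0.0375, 0.0375, 0.03, 0.01], "rz": [0, 0, 0, 0, 0, 0, 0, 0, 0, 0]}' | python3 drive.py; echo '{"aperture": [0.06, 0.06, 0.04, 0.035, 0.035], "dx": [0, 0, 0, 0, 0], "dy": [0, 0, 0, 0, 0], "dz": [0, 0, 0, 0, 0], "rz": [0, 0, 0, 0, 0]}' | python3 drive.py 
```

```text
time_s: 2.92
tool_pos: [0.4681, 0.3724, 0.0738]
orientation: [[-0.069, 0.998, -0.002], [0.998, 0.069, -0.002], [-0.001, -0.002, -1.0]]
force: [-0.4, -0.3, -0.3]
width: 0.0598
grip_force: 0.0
time_s: 3.33
tool_pos: [0.4693, 0.3733, 0.0766]
orientation: [[-0.067, 0.998, 0.001], [0.998, 0.067, 0.001], [0.001, 0.001, -1.0]]
force: [0.1, -0.5, 0.5]
width: 0.0349
grip_force: 0.0
```

```bash
echo '{"aperture": [0.03, 0.02, 0.02, 0.02, 0.02], "dx": [0, 0, 0, 0, 0], "dy": [0, 0, 0, 0, 0], "dz": [0, 0, 0, 0, 0], "rz": [0, 0, 0, 0, 0]}' | python3 drive.py 20;python3 -c "
from h import *
cv2.imwrite('pics/w2.png',cam('wrist')['frame'][:,:,::-1])"
```

```text
time_s: 3.75
tool_pos: [0.4691, 0.3732, 0.0763]
orientation: [[-0.067, 0.998, 0.001], [0.998, 0.067, 0.0], [0.0, 0.001, -1.0]]
force: [-1.3, -1.4, 5.6]
width: 0.0274
grip_force: 20.1
```

View pics/w2.png

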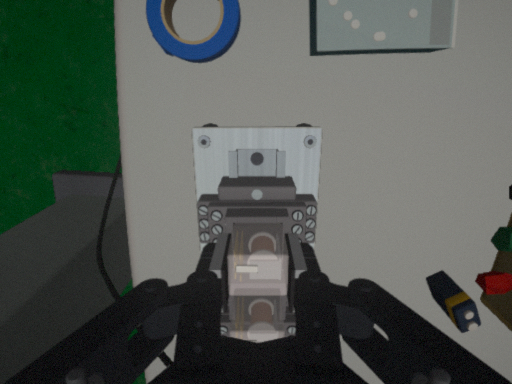

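Relay 1 is held squarely, at about (258,285) in this picture. Rocking it ±1.5 mm along x.

To row units: 0.0015 m is 0.0038.

```bash
echo '{"aperture": [0.02, 0.02, 0.02, 0.02], "dx": [0, 0, 0, 0], "dy": [0.0038, 0, 0, 0], "dz": [0, 0, 0, 0], "rz": [0, 0, 0, 0]}' | python3 drive.py;  echo '{"aperture": [0.02, 0.02, 0.02, 0.02, 0.02], "dx": [0, 0, 0, 0, 0], "dy": [-0.0038, -0.0038, 0, 0, 0], "dz": [0, 0, 0, 0, 0], "rz": [0, 0, 0, 0, 0]}' | python3 drive.py
```

```text
time_s: 4.13
tool_pos: [0.4692, 0.3731, 0.0763]
orientation: [[-0.067, 0.998, -0.002], [0.998, 0.067, -0.0], [-0.0, -0.002, -1.0]]
force: [-7.7, -0.7, 10.7]
width: 0.0277
grip_force: 20.8
time_s: 4.55
tool_pos: [0.468, 0.3733, 0.0763]
orientation: [[-0.067, 0.998, 0.001], [0.998, 0.067, 0.001], [0.001, 0.001, -1.0]]
force: [2.3, 0.2, 6.5]
width: 0.0277
grip_force: 20.2
```

To row units: -0.0015 m is -0.0038.

```bash
echo '{"aperture": [0.02, 0.02, 0.02, 0.02], "dx": [0, 0, 0, 0], "dy": [-0.0038, 0, 0, 0], "dz": [0, 0, 0, 0], "rz": [0, 0, 0, 0]}' | python3 drive.py; echo '{"aperture": [0.02, 0.02, 0.02, 0.02, 0.02, 0.02], "dx": [0, 0, 0, 0, 0, 0], "dy": [0.0038, 0.0038, 0.0038, 0, 0, 0], "dz": [0, 0, 0, 0, 0, 0], "rz": [0, 0, 0, 0, 0, 0]}' | python3 drive.py
```

```text
time_s: 4.88
tool_pos: [0.4679, 0.3734, 0.0764]
orientation: [[-0.068, 0.998, 0.004], [0.998, 0.068, 0.002], [0.001, 0.004, -1.0]]
force: [7.6, -0.3, 3.0]
width: 0.0275
grip_force: 20.3
time_s: 5.38
tool_pos: [0.4686, 0.3732, 0.0763]
orientation: [[-0.067, 0.998, -0.003], [0.998, 0.067, -0.0], [0.0, -0.003, -1.0]]
force: [-9.5, 0.7, 14.4]
width: 0.0281
grip_force: 22.0
```

Relay 1 pushes back about ±9 N within about 1 mm, so it is sound. Releasing it and going to relay 4, kept high over the cable and biased +y away from the handle.

To row units: -0.04 m is -0.1, -0.032 m is -0.08.

```bash
echo '{"aperture": [0.02, 0.045, 0.06, 0.06, 0.06, 0.06, 0.06, 0.06, 0.06, 0.06], "dx": [0, 0, 0, 0, 0, 0, 0, 0, -0.08, -0.08], "dy": [-0.0038, 0, 0, 0, 0, 0, 0, 0, 0.0003, 0.0003], "dz": [0, 0, 0, 0, -0.075, -0.1, -0.1, -0.1, -0.0125, 0], "rz": [0, 0, 0, 0, 0, 0, 0, 0, 0, 0]}' | python3 drive.py; echo '{"aperture": [0.06, 0.06, 0.06, 0.06, 0.06, 0.06, 0.06, 0.06, 0.05, 0.04], "dx": [-0.08, -0.08, 0, 0, 0, 0, 0, 0, 0, 0], "dy": [0.0003, 0.0003, 0, 0, 0, 0, 0, 0, 0, 0], "dz": [0, 0, 0, 0.1, 0.1, 0.075, 0.05, 0.0375, 0.025, 0], "rz": [0, 0, 0, 0, 0, 0, 0, 0, 0, 0]}' | python3 drive.py; echo '{"aperture": [0.04, 0.04], "dx": [0, 0], "dy": [0, 0], "dz": [0, 0], "rz": [0, 0]}' | python3 drive.py
```

```text
time_s: 6.22
tool_pos: [0.4749, 0.3104, 0.234]
orientation: [[-0.07, 0.998, 0.005], [0.998, 0.07, 0.003], [0.003, 0.005, -1.0]]
force: [0.9, -0.9, -1.0]
width: 0.0601
grip_force: 0.0
time_s: 7.05
tool_pos: [0.4766, 0.2448, 0.0736]
orientation: [[-0.067, 0.998, -0.003], [0.998, 0.067, -0.002], [-0.001, -0.003, -1.0]]
force: [-0.1, -0.1, -0.5]
width: 0.0405
grip_force: 0.0
time_s: 7.22
tool_pos: [0.4785, 0.2457, 0.0765]
orientation: [[-0.067, 0.998, 0.001], [0.998, 0.067, 0.001], [0.001, 0.001, -1.0]]
force: [-0.1, 0.3, 0.5]
width: 0.0398
grip_force: 0.0
```

Good position. Closing on relay 4 and rocking the same way.

To row units: -0.0015 m is -0.0038.

```bash
echo '{"aperture": [0.03, 0.02, 0.02, 0.02, 0.02], "dx": [0, 0, 0, 0, 0], "dy": [0, 0, 0, 0, 0], "dz": [0, 0, 0, 0, 0], "rz": [0, 0, 0, 0, 0]}' | python3 drive.py 20; echo '{"aperture": [0.02, 0.02, 0.02, 0.02], "dx": [0, 0, 0, 0], "dy": [0.0038, 0, 0, 0], "dz": [0, 0, 0, 0], "rz": [0, 0, 0, 0]}' | python3 drive.py;  echo '{"aperture": [0.02, 0.02, 0.02, 0.02, 0.02], "dx": [0, 0, 0, 0, 0], "dy": [-0.0038, -0.0038, 0, 0, 0], "dz": [0, 0, 0, 0, 0], "rz": [0, 0, 0, 0, 0]}' | python3 drive.py
```

```text
time_s: 7.63
tool_pos: [0.4781, 0.2457, 0.0769]
orientation: [[-0.067, 0.998, 0.001], [0.998, 0.067, 0.001], [0.001, 0.001, -1.0]]
force: [-3.3, 0.3, 6.1]
width: 0.028
grip_force: 21.0
time_s: 7.97
tool_pos: [0.4781, 0.2456, 0.0769]
orientation: [[-0.067, 0.998, -0.002], [0.998, 0.067, 0.0], [0.0, -0.002, -1.0]]
force: [-10.3, 1.0, 12.5]
width: 0.0276
grip_force: 21.8
time_s: 8.38
tool_pos: [0.4774, 0.2457, 0.0768]
orientation: [[-0.067, 0.998, 0.002], [0.998, 0.067, 0.001], [0.001, 0.002, -1.0]]
force: [-1.0, -0.4, 8.8]
width: 0.0278
grip_force: 21.1
```

To row units: -0.0015 m is -0.0038.

```bash
echo '{"aperture": [0.02, 0.02, 0.02, 0.02], "dx": [0, 0, 0, 0], "dy": [-0.0038, 0, 0, 0], "dz": [0, 0, 0, 0], "rz": [0, 0, 0, 0]}' | python3 drive.py; echo '{"aperture": [0.02, 0.02, 0.02, 0.02], "dx": [0, 0, 0, 0], "dy": [-0.0038, 0, 0, 0], "dz": [0, 0, 0, 0], "rz": [0, 0, 0, 0]}' | python3 drive.py
```

```text
time_s: 8.72
tool_pos: [0.4769, 0.2458, 0.0768]
orientation: [[-0.067, 0.998, 0.004], [0.998, 0.067, 0.002], [0.001, 0.004, -1.0]]
force: [3.1, -0.6, 6.4]
width: 0.0276
grip_force: 21.1
time_s: 9.05
tool_pos: [0.4767, 0.2458, 0.077]
orientation: [[-0.068, 0.998, 0.006], [0.998, 0.068, 0.002], [0.002, 0.007, -1.0]]
force: [8.8, -0.6, 2.9]
width: 0.0278
grip_force: 20.7
```

Relay 4 resists within 1.4 mm as well, so it is sound. That makes relays 2 and 3 the suspects, to be confirmed by rocking. Next is relay 3, biased −y away from the cable, descending slowly while I watch the force.

To row units: -0.04 m is -0.1, -0.03 m is -0.075.

```bash
echo '{"aperture": [0.02, 0.045, 0.06, 0.06, 0.06, 0.06, 0.06, 0.06, 0.06, 0.06], "dx": [0, 0, 0, 0, 0, 0, 0, 0.0405, 0.0405, 0], "dy": [0.005, 0, 0, 0, 0, 0, 0, 0.0015, 0.0015, 0], "dz": [0, 0, 0, 0, -0.075, -0.1, -0.1, -0.025, 0, 0], "rz": [0, 0, 0, 0, 0, 0, 0, 0, 0, 0]}' | python3 drive.py; echo '{"aperture": [0.05, 0.05, 0.05, 0.05, 0.05], "dx": [0, 0, 0, 0, 0], "dy": [0, 0, 0, 0, 0], "dz": [0.0875, 0.0875, 0.05, 0, 0], "rz": [0, 0, 0, 0, 0]}' | python3 drive.py
```

```text
time_s: 9.88
tool_pos: [0.4748, 0.2797, 0.1969]
orientation: [[-0.068, 0.998, 0.002], [0.998, 0.068, 0.002], [0.002, 0.002, -1.0]]
force: [-0.6, -0.1, -0.3]
width: 0.0602
grip_force: 0.0
time_s: 10.3
tool_pos: [0.4732, 0.2765, 0.1044]
orientation: [[-0.067, 0.998, -0.003], [0.998, 0.067, -0.002], [-0.002, -0.004, -1.0]]
force: [0.5, 0.6, 1.2]
width: 0.0501
grip_force: 0.0
```

To row units: 0.005 m is 0.0125.

```bash
echo '{"aperture": [0.05, 0.05, 0.05], "dx": [0, 0, 0], "dy": [0, 0, 0], "dz": [0.0125, 0.0125, 0], "rz": [0, 0, 0]}' | python3 drive.py|egrep 'pos|force'; echo '{"aperture": [0.05, 0.05], "dx": [0, 0], "dy": [0, 0], "dz": [0.0125, 0], "rz": [0, 0]}' | python3 drive.py|egrep 'pos|force';echo '{"aperture": [0.05, 0.045], "dx": [0, 0], "dy": [0, 0], "dz": [0.0125, 0], "rz": [0, 0]}' | python3 drive.py|egrep 'pos|force'
```

```text
tool_pos: [0.4746, 0.2776, 0.096]
force: [0.5, -0.4, 0.8]
grip_force: 0.0
tool_pos: [0.4744, 0.2775, 0.0906]
force: [-0.3, -0.3, -0.8]
grip_force: 0.0
tool_pos: [0.4741, 0.2774, 0.0852]
force: [-0.9, -0.1, 0.8]
grip_force: 0.0
```

To row units: 0.004 m is 0.01, 0.003 m is 0.0075.

```bash
echo '{"aperture": [0.045, 0.045, 0.04], "dx": [0, 0, 0], "dy": [0, 0, 0], "dz": [0.01, 0.0075, 0], "rz": [0, 0, 0]}' | python3 drive.py|egrep 'pos|force';python3 -c "
from h import *
a=cam('wrist')['frame'][:,:,::-1];b=cam('scene')['frame'][:,:,::-1]
b=cv2.resize(b[190:310,120:270],None,fx=2,fy=2)
o=np.zeros((384,800,3),np.uint8);o[:,:500]=a[:,6:506];o[:240,500:800]=b;cv2.imwrite('pics/w3.png',o)"
```

```text
tool_pos: [0.474, 0.2773, 0.078]
force: [-0.1, 0.1, 0.5]
grip_force: 0.0
```

View pics/w3.png

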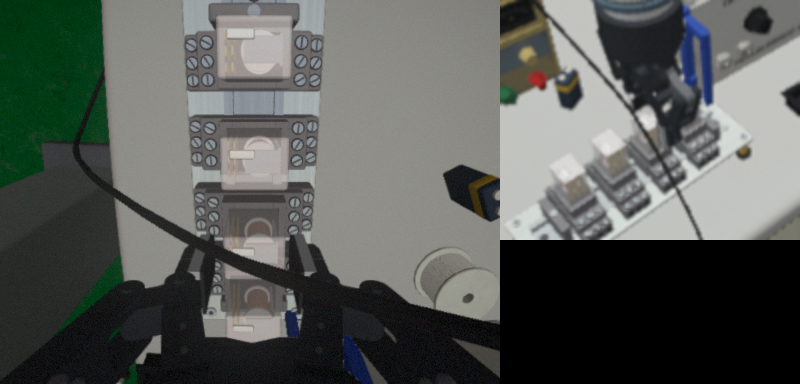

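The fingers straddle relay 3 at (250,260). The cable passes in front of the hand and nothing touches. Closing and rocking.

To row units: -0.0015 m is -0.0038.

```bash
echo '{"aperture": [0.03, 0.02, 0.02, 0.02, 0.02], "dx": [0, 0, 0, 0, 0], "dy": [0, 0, 0, 0, 0], "dz": [0, 0, 0, 0, 0], "rz": [0, 0, 0, 0, 0]}' | python3 drive.py 20|egrep 'pos|force|wid'; echo '{"aperture": [0.02, 0.02, 0.02, 0.02], "dx": [0, 0, 0, 0], "dy": [0.0038, 0, 0, 0], "dz": [0, 0, 0, 0], "rz": [0, 0, 0, 0]}' | python3 drive.py|egrep 'pos|force|wid';  echo '{"aperture": [0.02, 0.02, 0.02, 0.02, 0.02], "dx": [0, 0, 0, 0, 0], "dy": [-0.0038, -0.0038, 0, 0, 0], "dz": [0, 0, 0, 0, 0], "rz": [0, 0, 0, 0, 0]}' | python3 drive.py|egrep 'pos|force|wid'
```

```text
tool_pos: [0.4745, 0.2776, 0.0788]
force: [0.1, 0.3, 1.7]
width: 0.0278
grip_force: 20.5
tool_pos: [0.4757, 0.2776, 0.0788]
force: [-3.0, -1.1, 5.6]
width: 0.0274
grip_force: 21.1
tool_pos: [0.4733, 0.2776, 0.0788]
force: [2.1, -0.1, 1.9]
width: 0.0274
grip_force: 20.7
```

To row units: -0.0015 m is -0.0038.

```bash
echo '{"aperture": [0.02, 0.02, 0.02, 0.02], "dx": [0, 0, 0, 0], "dy": [-0.0038, 0, 0, 0], "dz": [0, 0, 0, 0], "rz": [0, 0, 0, 0]}' | python3 drive.py|egrep 'pos|force|wid';  echo '{"aperture": [0.02, 0.02, 0.02, 0.02, 0.02, 0.02, 0.02], "dx": [0, 0, 0, 0, 0, 0, 0], "dy": [0.0038, 0.0038, 0.0038, 0.0038, 0, 0, 0], "dz": [0, 0, 0, 0, 0, 0, 0], "rz": [0, 0, 0, 0, 0, 0, 0]}' | python3 drive.py|egrep 'pos|force|wid'
```

```text
tool_pos: [0.4725, 0.2776, 0.0789]
force: [5.1, 0.7, -0.2]
width: 0.0277
grip_force: 20.7
tool_pos: [0.475, 0.2773, 0.0788]
force: [-8.7, 0.9, 12.3]
width: 0.0274
grip_force: 22.3
```

The result for relay 3 is in between the two expected cases, and downward preload adds friction. Unloading z slightly and sweeping finer and wider.

To row units: -0.0015 m is -0.0038, -0.001 m is -0.0025.

```bash
f(){ egrep 'pos|^force'|tr '\n' ' ';echo; }; echo '{"aperture": [0.02, 0.02, 0.02, 0.02, 0.02], "dx": [0, 0, 0, 0, 0], "dy": [-0.0038, -0.0038, 0, 0, 0], "dz": [0, 0, -0.0025, -0.0025, 0], "rz": [0, 0, 0, 0, 0]}' | python3 drive.py|f
echo '{"aperture": [0.02, 0.02, 0.02], "dx": [0, 0, 0], "dy": [-0.005, 0, 0], "dz": [0, 0, 0], "rz": [0, 0, 0]}' | python3 drive.py|f
echo '{"aperture": [0.02, 0.02, 0.02], "dx": [0, 0, 0], "dy": [-0.005, 0, 0], "dz": [0, 0, 0], "rz": [0, 0, 0]}' | python3 drive.py|f
echo '{"aperture": [0.02, 0.02, 0.02, 0.02], "dx": [0, 0, 0, 0], "dy": [0.005, 0.005, 0, 0], "dz": [0, 0, 0, 0], "rz": [0, 0, 0, 0]}' | python3 drive.py|f
echo '{"aperture": [0.02, 0.02, 0.02], "dx": [0, 0, 0], "dy": [0.005, 0, 0], "dz": [0, 0, 0], "rz": [0, 0, 0]}' | python3 drive.py|f
echo '{"aperture": [0.02, 0.02, 0.02], "dx": [0, 0, 0], "dy": [0.005, 0, 0], "dz": [0, 0, 0], "rz": [0, 0, 0]}' | python3 drive.py|f
echo '{"aperture": [0.02, 0.02, 0.02, 0.02], "dx": [0, 0, 0, 0], "dy": [-0.005, -0.005, 0, 0], "dz": [0, 0, 0, 0], "rz": [0, 0, 0, 0]}' | python3 drive.py|f
```

```text
tool_pos: [0.474, 0.2774, 0.0805] force: [1.2, -0.8, -0.9] 
tool_pos: [0.4726, 0.2774, 0.0806] force: [2.1, -0.7, -1.3] 
tool_pos: [0.4722, 0.2776, 0.0809] force: [7.8, -1.3, -5.1] 
tool_pos: [0.474, 0.2774, 0.0805] force: [-1.1, -0.3, -1.0] 
tool_pos: [0.4763, 0.2777, 0.0806] force: [-1.6, 0.8, -1.2] 
tool_pos: [0.4776, 0.2776, 0.0805] force: [-5.3, -0.2, 1.3] 
tool_pos: [0.4746, 0.2776, 0.0808] force: [0.0, -0.3, -0.1]
```

Unloaded, relay 3 moves freely over about 5 mm (0.4722–0.4776) before it meets the stop, so it is loose. The spans for relays 1 and 4 were 4 mm smaller at the same force, so both are sound. Pulling relay 3.

To row units: -0.005 m is -0.0125, -0.004 m is -0.01.

```bash
f(){ egrep 'pos|^force|wid|grip'|tr '\n' ' ';echo; }; echo '{"aperture": [0.02, 0.02, 0.02, 0.02, 0.02], "dx": [0, 0, 0, 0, 0], "dy": [0, 0, 0, 0, 0], "dz": [0, -0.01, -0.0125, -0.0125, 0], "rz": [0, 0, 0, 0, 0]}' | python3 drive.py 30|f
echo '{"aperture": [0.02, 0.02, 0.02, 0.02, 0.02], "dx": [0, 0, 0, 0, 0], "dy": [0, 0, 0, 0, 0], "dz": [-0.05, -0.0825, -0.0825, -0.0825, 0], "rz": [0, 0, 0, 0, 0]}' | python3 drive.py|f
echo '{"aperture": [0.02, 0.02, 0.02], "dx": [-0.0335, -0.0335, 0], "dy": [-0.0613, -0.0613, 0], "dz": [0, 0, 0], "rz": [0, 0, 0]}' | python3 drive.py|f
```

```text
tool_pos: [0.4751, 0.2779, 0.096] force: [0.2, -1.1, -0.3] width: 0.0274 grip_force: 33.2 
tool_pos: [0.4775, 0.2793, 0.2203] force: [1.0, -0.0, -0.8] width: 0.0271 grip_force: 33.3 
tool_pos: [0.4231, 0.2449, 0.2129] force: [-0.7, 1.1, -0.8] width: 0.0275 grip_force: 33.3
```

To row units: -0.0334 m is -0.0835, -0.0022 m is -0.0055.

```bash
f(){ egrep 'pos|^force|wid|grip'|tr '\n' ' ';echo; }; echo '{"aperture": [0.02, 0.02, 0.02, 0.02, 0.02, 0.02, 0.02, 0.02, 0.02, 0.02], "dx": [-0.0835, -0.0835, -0.0835, -0.0835, -0.0835, -0.0835, -0.0835, -0.0835, 0, 0], "dy": [-0.0055, -0.0055, -0.0055, -0.0055, -0.0055, -0.0055, -0.0055, -0.0055, 0, 0], "dz": [0, 0, 0, 0, 0, 0, 0, 0, 0, 0], "rz": [0, 0, 0, 0, 0, 0, 0, 0, 0, 0]}' | python3 drive.py|f
echo '{"aperture": [0.02, 0.02, 0.02, 0.02, 0.02, 0.02, 0.02, 0.02], "dx": [0, 0, 0, 0, 0, 0, 0, 0], "dy": [0, 0, 0, 0, 0, 0, 0, 0], "dz": [0.0875, 0.0875, 0.0875, 0.075, 0.05, 0.025, 0, 0], "rz": [0, 0, 0, 0, 0, 0, 0, 0]}' | python3 drive.py|f
python3 -c "
from h import *
cv2.imwrite('pics/w4.png',cam('wrist')['frame'][:,:,::-1])"
```

```text
tool_pos: [0.4278, -0.0217, 0.2136] force: [-0.3, 0.4, -0.2] width: 0.0273 grip_force: 33.3 
tool_pos: [0.4275, -0.0193, 0.0484] force: [-0.0, 0.2, -0.7] width: 0.0275 grip_force: 33.3
```

View pics/w4.png

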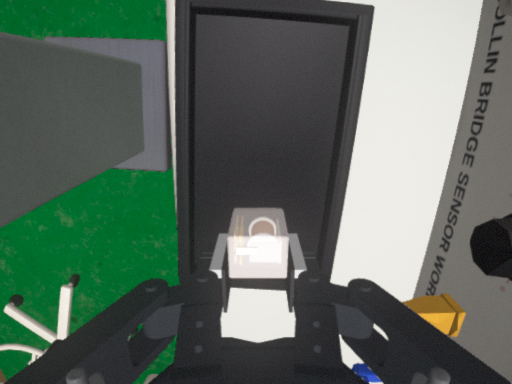

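Relay 3 is held upright at (258,240), above the tray floor and centred between the walls (190–360 px). Lowering until it touches.

Careful with the scale: shifts go in shares of 400 mm and turns go in shares of 4 rad. That gives: 0.008 m is 0.02, 0.006 m is 0.015.

```bash
f(){ egrep 'pos|^force|wid|grip'|tr '\n' ' ';echo; }; echo '{"aperture": [0.02, 0.02, 0.02, 0.02], "dx": [0, 0, 0, 0], "dy": [0, 0, 0, 0], "dz": [0.02, 0.015, 0, 0], "rz": [0, 0, 0, 0]}' | python3 drive.py|f
echo '{"aperture": [0.02, 0.02, 0.02], "dx": [0, 0, 0], "dy": [0, 0, 0], "dz": [0.0075, 0, 0], "rz": [0, 0, 0]}' | python3 drive.py|f
echo '{"aperture": [0.02, 0.02, 0.02], "dx": [0, 0, 0], "dy": [0, 0, 0], "dz": [0.0075, 0, 0], "rz": [0, 0, 0]}' | python3 drive.py|f
```

```text
tool_pos: [0.4276, -0.0203, 0.0346] force: [0.0, 0.4, -0.0] width: 0.0276 grip_force: 33.3 
tool_pos: [0.4277, -0.0203, 0.0317] force: [0.5, -0.1, -0.0] width: 0.0272 grip_force: 33.3 
tool_pos: [0.4276, -0.0203, 0.0286] force: [0.9, -0.1, -0.6] width: 0.0273 grip_force: 33.3
```

To row units: 0.002 m is 0.005.

```bash
f(){ egrep 'pos|^force|wid|grip'|tr '\n' ' ';echo; }; echo '{"aperture": [0.02, 0.02, 0.02], "dx": [0, 0, 0], "dy": [0, 0, 0], "dz": [0.005, 0, 0], "rz": [0, 0, 0]}' | python3 drive.py|f
echo '{"aperture": [0.02, 0.02, 0.02], "dx": [0, 0, 0], "dy": [0, 0, 0], "dz": [0.005, 0, 0], "rz": [0, 0, 0]}' | python3 drive.py|f
```

```text
tool_pos: [0.4279, -0.0203, 0.0269] force: [-0.9, -0.0, 4.7] width: 0.0273 grip_force: 34.0 
tool_pos: [0.4284, -0.0206, 0.0261] force: [-5.8, -2.2, 30.7] width: 0.0273 grip_force: 37.9
```

To row units: -0.035 m is -0.0875, -0.02 m is -0.05.

```bash
f(){ egrep 'pos|^force|wid|grip'|tr '\n' ' ';echo; }; echo '{"aperture": [0.02, 0.02, 0.032, 0.04, 0.045, 0.045, 0.045, 0.045, 0.045, 0.045], "dx": [0, 0, 0, 0, 0, 0, 0, 0, 0, 0], "dy": [0, 0, 0, 0, 0, 0, 0, 0, 0, 0], "dz": [-0.0038, -0.0025, 0, 0, 0, 0, -0.025, -0.05, -0.0875, -0.0875], "rz": [0, 0, 0, 0, 0, 0, 0, 0, 0, 0]}' | python3 drive.py|f
echo '{"aperture": [0.05, 0.05, 0.05, 0.05], "dx": [0, 0, 0, 0], "dy": [0, 0, 0, 0], "dz": [-0.0875, -0.0875, -0.0875, 0], "rz": [0, 0, 0, 0]}' | python3 drive.py|f
python3 -c "
from h import *
a=cam('wrist')['frame'][:,:,::-1];cv2.imwrite('pics/w5.png',a)"
```

```text
tool_pos: [0.4264, -0.0202, 0.1274] force: [1.6, 0.2, -0.7] width: 0.0451 grip_force: 0.0 
tool_pos: [0.4311, -0.0204, 0.2383] force: [1.6, 0.7, 0.2] width: 0.0502 grip_force: 0.0
```

View pics/w5.png

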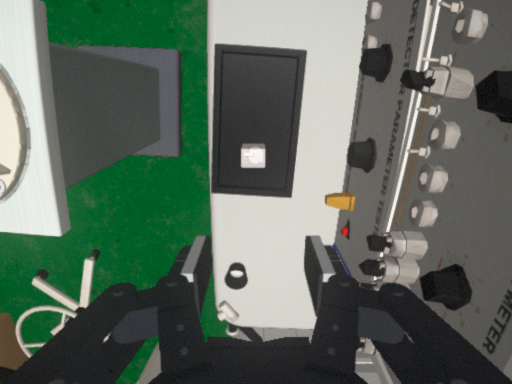

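Relay 3 stands upright in the tray at (253,156), well inside the walls. Going to relay 2, biased +y away from the cable.

To row units: 0.0334 m is 0.0835, 0.0022 m is 0.0055.

```bash
f(){ egrep 'pos|^force|wid|grip'|tr '\n' ' ';echo; }; echo '{"aperture": [0.05, 0.05, 0.05, 0.05, 0.05, 0.05, 0.05, 0.05], "dx": [0.0835, 0.0835, 0.0835, 0.0835, 0.0835, 0.0835, 0.0835, 0.0835], "dy": [0.0055, 0.0055, 0.0055, 0.0055, 0.0055, 0.0055, 0.0055, 0.0055], "dz": [0, 0, 0, 0, 0, 0, 0, 0], "rz": [0, 0, 0, 0, 0, 0, 0, 0]}' | python3 drive.py|f
echo '{"aperture": [0.05, 0.05, 0.05, 0.05, 0.05, 0.05, 0.05, 0.05, 0.05, 0.05], "dx": [0.0708, 0.0708, 0.0708, 0, 0, 0, 0, 0, 0, 0], "dy": [0.0413, 0.0413, 0.0413, 0, 0, 0, 0, 0, 0, 0], "dz": [0, 0, 0, 0.075, 0.075, 0.075, 0.075, 0, 0, 0], "rz": [0, 0, 0, 0, 0, 0, 0, 0, 0, 0]}' | python3 drive.py|f
```

```text
tool_pos: [0.4262, 0.2488, 0.2306] force: [1.2, -0.4, 0.9] width: 0.0504 grip_force: 0.0 
tool_pos: [0.4713, 0.3357, 0.1128] force: [0.2, 0.2, 1.0] width: 0.0501 grip_force: 0.0
```

To row units: 0.005 m is 0.0125.

```bash
f(){ egrep 'pos|^force|wid|grip'|tr '\n' ' ';echo; }; echo '{"aperture": [0.05, 0.05, 0.05, 0.05], "dx": [0, 0, 0, 0], "dy": [0, 0, 0, 0], "dz": [0.0125, 0.0125, 0, 0], "rz": [0, 0, 0, 0]}' | python3 drive.py|f; echo '{"aperture": [0.05, 0.05, 0.05], "dx": [0, 0, 0], "dy": [0, 0, 0], "dz": [0.0125, 0.0125, 0], "rz": [0, 0, 0]}' | python3 drive.py|f;echo '{"aperture": [0.045, 0.045, 0.045], "dx": [0, 0, 0], "dy": [0, 0, 0], "dz": [0.0125, 0.0125, 0], "rz": [0, 0, 0]}' | python3 drive.py|f
echo '{"aperture": [0.04, 0.04, 0.04], "dx": [0, 0, 0], "dy": [0, 0, 0], "dz": [0.0088, 0, 0], "rz": [0, 0, 0]}' | python3 drive.py|f
```

```text
tool_pos: [0.4711, 0.3356, 0.1026] force: [-0.6, 0.5, 0.1] width: 0.05 grip_force: 0.0 
tool_pos: [0.4705, 0.3352, 0.0912] force: [0.4, 0.1, -0.7] width: 0.0499 grip_force: 0.0 
tool_pos: [0.4704, 0.3351, 0.081] force: [-0.7, -0.2, 0.1] width: 0.045 grip_force: 0.0 
tool_pos: [0.4709, 0.3355, 0.0785] force: [0.4, -0.6, -0.2] width: 0.0398 grip_force: 0.0
```

To row units: -0.001 m is -0.0025.

```bash
f(){ egrep 'pos|^force|wid|grip'|tr '\n' ' ';echo; };echo '{"aperture": [0.03, 0.02, 0.02, 0.02, 0.02, 0.02], "dx": [0, 0, 0, 0, 0, 0], "dy": [0, 0, 0, 0, 0, 0], "dz": [0, 0, 0, 0, -0.0025, 0], "rz": [0, 0, 0, 0, 0, 0]}' | python3 drive.py 20|f
echo '{"aperture": [0.02, 0.02, 0.02], "dx": [0, 0, 0], "dy": [-0.005, 0, 0], "dz": [0, 0, 0], "rz": [0, 0, 0]}' | python3 drive.py|f
echo '{"aperture": [0.02, 0.02, 0.02, 0.02], "dx": [0, 0, 0, 0], "dy": [0.005, 0.005, 0, 0], "dz": [0, 0, 0, 0], "rz": [0, 0, 0, 0]}' | python3 drive.py|f
```

```text
tool_pos: [0.471, 0.3356, 0.0798] force: [0.4, 0.4, -0.7] width: 0.0276 grip_force: 20.2 
tool_pos: [0.4688, 0.3354, 0.0797] force: [-0.4, 0.5, -0.3] width: 0.0278 grip_force: 20.2 
tool_pos: [0.4732, 0.3357, 0.0797] force: [-0.1, -0.5, -0.8] width: 0.0276 grip_force: 20.2
```

Relay 2 moves freely over 4.4 mm with about 0 N, so it is loose. Pulling it and carrying it back over the cable.

To row units: -0.005 m is -0.0125, -0.004 m is -0.01.

```bash
f(){ egrep 'pos|^force|wid|grip'|tr '\n' ' ';echo; }; echo '{"aperture": [0.02, 0.02, 0.02, 0.02, 0.02], "dx": [0, 0, 0, 0, 0], "dy": [-0.005, 0, 0, 0, 0], "dz": [0, -0.01, -0.0125, -0.0125, 0], "rz": [0, 0, 0, 0, 0]}' | python3 drive.py 30|f
echo '{"aperture": [0.02, 0.02, 0.02, 0.02, 0.02, 0.02], "dx": [0, 0, 0, 0, 0, 0], "dy": [0, 0, 0, 0, 0, 0], "dz": [-0.05, -0.0875, -0.0875, -0.0875, -0.075, 0], "rz": [0, 0, 0, 0, 0, 0]}' | python3 drive.py|f
echo '{"aperture": [0.02, 0.02, 0.02, 0.02], "dx": [-0.0708, -0.0708, -0.0708, 0], "dy": [-0.0413, -0.0413, -0.0413, 0], "dz": [0, 0, 0, 0], "rz": [0, 0, 0, 0]}' | python3 drive.py|f
echo '{"aperture": [0.02, 0.02, 0.02, 0.02, 0.02, 0.02, 0.02, 0.02], "dx": [-0.082, -0.082, -0.082, -0.082, -0.082, -0.082, 0, 0], "dy": [-0.0055, -0.0055, -0.0055, -0.0055, -0.0055, -0.0055, 0, 0], "dz": [0, 0, 0, 0, 0, 0, 0, 0], "rz": [0, 0, 0, 0, 0, 0, 0, 0]}' | python3 drive.py|f
```

```text
tool_pos: [0.4717, 0.3361, 0.0951] force: [0.1, 0.4, -0.7] width: 0.027 grip_force: 33.9 
tool_pos: [0.4737, 0.3375, 0.2556] force: [1.4, 0.9, -0.0] width: 0.0273 grip_force: 34.1 
tool_pos: [0.424, 0.2433, 0.2479] force: [0.7, 0.2, -0.1] width: 0.0273 grip_force: 34.1 
tool_pos: [0.4274, 0.049, 0.2487] force: [0.2, 0.4, -0.6] width: 0.0275 grip_force: 34.1
```

To row units: 0.035 m is 0.0875, 0.03 m is 0.075.

```bash
f(){ egrep 'pos|^force|wid|grip'|tr '\n' ' ';echo; }; echo '{"aperture": [0.02, 0.02, 0.02, 0.02, 0.02, 0.02, 0.02, 0.02, 0.02, 0.02], "dx": [0, 0, 0, 0, 0, 0, 0, 0, 0, 0], "dy": [0, 0, 0, 0, 0, 0, 0, 0, 0, 0], "dz": [0.0875, 0.0875, 0.0875, 0.0875, 0.075, 0.05, 0.0375, 0.015, 0, 0], "rz": [0, 0, 0, 0, 0, 0, 0, 0, 0, 0]}' | python3 drive.py|f
echo '{"aperture": [0.02, 0.02, 0.02, 0.02], "dx": [0, 0, 0, 0], "dy": [0, 0, 0, 0], "dz": [0.01, 0.0075, 0, 0], "rz": [0, 0, 0, 0]}' | python3 drive.py|f
echo '{"aperture": [0.02, 0.02, 0.02], "dx": [0, 0, 0], "dy": [0, 0, 0], "dz": [0.0063, 0, 0], "rz": [0, 0, 0]}' | python3 drive.py|f
```

```text
tool_pos: [0.4277, 0.0509, 0.0379] force: [-0.3, 0.1, -0.2] width: 0.0274 grip_force: 34.1 
tool_pos: [0.4276, 0.0503, 0.031] force: [0.3, 0.7, -0.3] width: 0.0275 grip_force: 34.1 
tool_pos: [0.4273, 0.0502, 0.0282] force: [1.1, -0.7, 0.1] width: 0.0272 grip_force: 34.1
```

To row units: 0.0015 m is 0.0038.

```bash
f(){ egrep 'pos|^force|wid|grip'|tr '\n' ' ';echo; }; echo '{"aperture": [0.02, 0.02, 0.02], "dx": [0, 0, 0], "dy": [0, 0, 0], "dz": [0.0038, 0, 0], "rz": [0, 0, 0]}' | python3 drive.py|f
echo '{"aperture": [0.02, 0.02, 0.02], "dx": [0, 0, 0], "dy": [0, 0, 0], "dz": [0.0018, 0, 0], "rz": [0, 0, 0]}' | python3 drive.py|f
```

```text
tool_pos: [0.4275, 0.0503, 0.0268] force: [-0.8, -0.6, 4.5] width: 0.0273 grip_force: 34.6 
tool_pos: [0.4276, 0.0503, 0.0268] force: [-3.5, -0.4, 19.4] width: 0.0272 grip_force: 36.5
```

It is down on the tray floor. Releasing, rising and checking.

To row units: -0.035 m is -0.0875, -0.02 m is -0.05.

```bash
f(){ egrep 'pos|^force|wid|grip'|tr '\n' ' ';echo; }; echo '{"aperture": [0.02, 0.02, 0.032, 0.04, 0.045, 0.045, 0.045, 0.045, 0.045, 0.045], "dx": [0, 0, 0, 0, 0, 0, 0, 0, 0, 0], "dy": [0, 0, 0, 0, 0, 0, 0, 0, 0, 0], "dz": [-0.0025, 0, 0, 0, 0, 0, -0.025, -0.05, -0.0875, -0.0875], "rz": [0, 0, 0, 0, 0, 0, 0, 0, 0, 0]}' | python3 drive.py|f
echo '{"aperture": [0.05, 0.05, 0.05, 0.05, 0.05, 0.05], "dx": [0, 0, 0, 0, 0, 0], "dy": [0, 0, 0, 0, 0, 0], "dz": [-0.0875, -0.0875, -0.0875, 0, 0, 0], "rz": [0, 0, 0, 0, 0, 0]}' | python3 drive.py|f
python3 -c "
from h import *
a=cam('wrist')['frame'][:,:,::-1];b=cam('scene')['frame'][:,:,::-1]
b=cv2.resize(b[150:330,110:385],None,fx=1.8,fy=1.8)
o=np.zeros((384,800,3),np.uint8);o[:,:300]=a[:,150:450];o[:b.shape[0],300:300+b.shape[1]]=b;cv2.imwrite('pics/w6.png',o);print(env.state()['time_s'])"
```

```text
tool_pos: [0.4262, 0.0501, 0.1273] force: [0.5, 0.0, 0.1] width: 0.0453 grip_force: 0.0 
tool_pos: [0.4269, 0.0502, 0.2315] force: [-1.3, 0.1, -0.7] width: 0.0499 grip_force: 0.0 
29.5167
```

View pics/w6.png

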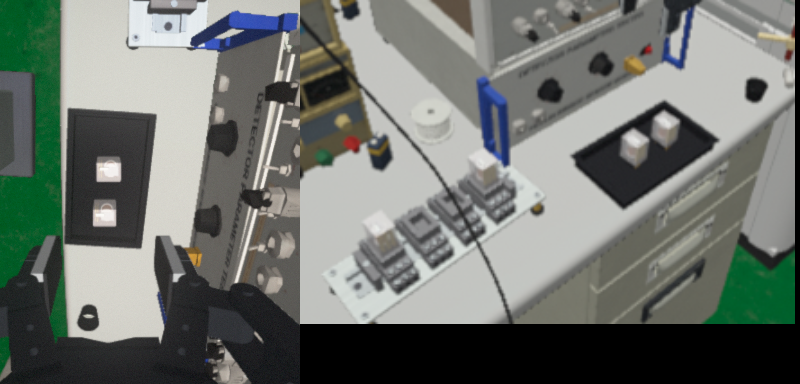

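Both loose relays stand in the tray at (108,168) and (104,213). Relays 1 and 4 remain seated at (383,230) and (485,165), and the bystanders have not moved.

```bash
python3 -c "
from workcell import env
print(env.close_job())"
```

```text
the job is handed in; nothing more can be done
None
```

I handed the job in at about 30 s: the two middle relays rocked loose and now stand upright in the tray, the two outer ones were sound and stay plugged in, and the bystanders look untouched; no verdict came back.

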